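# Put two spacer plates in the slot gauge

### The job

Stand the two loose steel spacer plates in the slotted gauge, each in the narrowest slot that will take its thickness: the thick plate in the widest slot, the thin plate in the narrowest, each with its length centred across the gauge. Feel for where the slotted head stands on its foot, and press each plate gently past its spring ball until it is fully home on the slot floor, never forcing anything, then let go; leave the dial gauge where it is.

Things in the scene. Friction and masses are not known exactly. Their poses are not given: they have to be found in the camera images.
- gauge: Foot of the slot gauge, fixed to the surface: dark steel slab 76 (x) by 196 (y) by 12 mm high, origin at the centre of its underside, z up; a 4 mm high screw head near each end (x = -26, y = +-87 mm). A bright steel slotted head, 40 (x) by 132 mm (y), stands on it from 12 to 44 mm above the underside, black clamp knob on its -x face. Neither a plate nor the gripper may ever press on it with over 50 N.
- head_mid (a point): Middle of the foot, at the height of the head's top (44 mm). The head itself is clamped by hand anywhere up to 16 mm to either side of this along the gauge's y; its place is NOT measured and must be felt or seen. It is square to the foot, centred in x, immovable by up to 60 N. Flat end faces 66 mm either side of the head's own middle. A middle slot, 13 mm wide, stays empty.
- wide_mid (a point): Where the mouth of the 16 mm slot would be if the head stood mid-foot (true mouth up to 16 mm off along y): 40 mm to +y of the head's middle. All slots run along x right through the head, open at both ends and above, 22 mm deep (floor 22 mm above the foot's underside), upper edges rounded 1 mm. A seated plate's centre is 0.5 mm above this point, its top 23 mm above the head.
- narrow_mid (a point): Same for the 10 mm slot, 40 mm to -y of the head's middle. In each slot's -y wall, 10 mm below the top, mid-length, a spring ball stands 2 mm proud (6 to 7 N sideways) and presses the plate to the +y wall: it takes a push of roughly 4 to 15 N downward to get a plate past it and home; its own weight alone is not enough.
- thick_plate_c (a point): Thick steel plate standing loose on its long edge, 60 mm long (its x), 45 mm high (z), 14.5 mm thick (y), edges rounded 1 mm, two small dark holes near the lower edge at each end; about 0.28 kg. The point is its centre, 22.5 mm above its lower edge. Left or right of the gauge (the two plates swap places).
- thin_plate_c (a point): Thin steel plate standing loose on its long edge, 60 mm long (its x), 45 mm high (z), 8.5 mm thick (y), edges rounded 1 mm, two small dark holes near the lower edge at each end; about 0.17 kg. The point is its centre, 22.5 mm above its lower edge. Left or right of the gauge (the two plates swap places).
- thick_plate: the thick plate; origin at the middle of its lower edge face, axes as for its centre point
- thin_plate: the thin plate; origin at the middle of its lower edge face, axes as for its centre point
- dial_gauge_c (a point): Dial gauge lying near the front edge, about 94 by 58 by 22 mm, loose and delicate: not to be moved. The point is 11 mm above the surface under its middle.
Not all that is in view belongs to the job. Leave any green, purple or turquoise look-alike of the thin_plate alone.

How it is judged:
By the outcome, as a careful person would: the job done as asked, in the order asked, and still so for the second after the job is handed in, with the robot touching nothing.
It also fails if it takes over 67 s, if anything falls off the work surface, if the arm or the gripper's body presses on something with over 40 N, if the wrist force passes 120 N, or if a joint passes its speed limit or range.

### The arm

A 6-joint arm with a two-finger parallel gripper is mounted at the origin on a cart in front of the work surface, level with it; the furniture and walls round the work are solid. World frame = base frame: x ahead of the robot, y to its left, z up, the work surface at z = 0. Lengths are in m, angles in degrees, forces in N, time in s.
With the tool pointing down it reaches from about 0.3 to 0.75 m from the base axis. Payload 8.5 kg.
Tool frame: the origin (TCP) lies on the centre line of the jaws, within the pads' length; the fingertips stand 19 mm ahead of it and the grasp point (between the pads) is the TCP (env.tcp_to_tips is the z of the fingertips in the tool frame, in m); z points along the fingers, y is the line along which they close (so a half turn about z gives the same grasp; the last joint's range is limited). The gripper opens to 85 mm and grips with 20 to 120 N. Pads are 22 mm wide; open, the fingers measure 114 mm over their backs; the gripper's body (76 mm by 85 mm) begins 54 mm behind the grasp point. The pads swing forward as they close: fully open they stand 13 mm farther back than shut.
Start: joints at [-12.336, 21.807, 74.336, -0, 83.858, -12.336], TCP at [0.55, 0, 0.215] pointing down, gripper open.
Joint ranges: [-178.18, 178.18], [-50.72, 133.34], [12.68, 142.11], [-81.47, 261.47], [9.98, 163.14], [-165.26, 165.26]. Speed limits (degrees/s): [136.94, 136.94, 180, 180, 180, 180].

### API

Orientations are given as a 3x3 rotation matrix whose columns are the frame's x, y, z axes.
In Python, from rig import env gives the robot as it stands.
- The arm moves only by the tool servo_tool, never from a script. Its argument "steps" is a list of rows, each an object of numbers: "tx", "ty", "tz": the shift along the world's x, y, z in cm; "yaw": the turn about the world's z in degrees; "claw": the finger opening in cm, from 0 to 8.54. In form: [{"tx": .., "ty": .., "tz": .., "yaw": .., "claw": ..}, ...]. A call has 1 to 20 rows; each row shifts and turns the commanded pose from where the row before left it; what a row does not reach is not made up. A row lasts 1/10 s, in which the tool goes at most 50 mm and 8.59 degrees, less where a joint would pass 70% of its speed; a pose out of reach is approached as far as the arm can. A call with a gripper value outside its range is refused whole. The fingers move at their own pace and stop on an object; "newtons" is the grip in N (left out, the last holds). Time passes only in rows, so rows that do not move let the fingers close. It gives the time, the measured TCP pose, the force, the opening and the grip force at its end, in the units of the state.
- env.observe(): the state, without advancing time (a new reading comes with each control period).
- env.get_image(name): name is "scene" or "side" or "wrist"; returns (picture, depth): 384x512x3 uint8, red, green, blue; 384x512 float32, m along the optical axis (not along the pixel's ray), 0 where there is no reading.
- env.camera_model(name): a dict with "fovy" (degrees; the focal length in pixels is half the picture's height over the tangent of half this angle, whatever the lens; pixels are square), "cx", "cy" (the principal point, pixels), "T" (4x4, takes a point from camera to world coordinates). Camera axes: x right, y down, z forward; pixel columns grow to the right and rows downward; lengths in m; the calibration is good to about 2 mm. A picture is of the moment at which its call begins: read the wrist's pose just before it. camera_model takes no time and is no camera call; for the wrist camera it gives the pose at the moment of the call.
- env.close_job(): hands the job in; it is judged then, once.
The state is a dict: "time_s": time; "q": joint angles; "qvel": joint speeds; "joint_efforts": joint torques, N m; "position": TCP position; "tool_rot": TCP orientation; "ft_force": force on the tool from outside, world axes, zero at the start; "wrist_torque": the same for the moment, N m; "grip_width": finger opening in m; "gripper_force": force on a finger pad.
Only numpy, scipy, OpenCV 4.12 (cv2) and the standard library are available. Lean on these libraries where they do the work, as an engineer would, in place of code of your own. Each camera call takes 0.05 s, during which the arm holds its last target. There are 200 camera calls.

## Working session

There is one attempt and no reset: what is moved stays moved. The work goes in short steps, Python scripts to look and compute and a tool call to move; the robot and the scene stay as the last step left them, time stands still between calls to the robot, and variables do not carry over. Pictures are saved under pics/ and viewed, at most 10 in all, crops included, and the job is handed in when it is done.

Besides the shell and the picture viewer there is one more tool, called as name(argument=value, ...), one argument or row to a line, values as JSON. servo_tool: Moves the arm, as the interface text tells. Its arguments: {"type":"object","properties":{"steps":{"type":"array"},"newtons":{"type":"number"}},"required":["steps"]}

```bash
mkdir -p pics
cat > h.py <<'E'
import numpy as np, cv2
from rig import env
def shot(n):
    m=env.camera_model(n); im,d=env.get_image(n); return im,d,m
def cloud(d,m):
    h,w=d.shape; f=h/2/np.tan(np.radians(m["fovy"])/2)
    v,u=np.mgrid[:h,:w]
    p=np.stack([(u-m["cx"])/f*d,(v-m["cy"])/f*d,d],-1)
    T=np.array(m["T"]); P=p@T[:3,:3].T+T[:3,3]; P[d==0]=np.nan
    return P
def save(im,fn): cv2.imwrite("pics/"+fn,cv2.cvtColor(im,cv2.COLOR_RGB2BGR))
E
python3 - <<'E'
from h import *
ims=[]
for n in("scene","side","wrist"):
    im,d,m=shot(n); ims.append(im); np.savez("%s.npz"%n,im=im,d=d,T=m["T"],P=cloud(d,m)); print(n,m["fovy"],np.round(np.array(m["T"]),3).tolist())
save(ims[0],"a.png");save(np.hstack([cv2.resize(ims[1],(400,300)),cv2.resize(ims[2],(400,300))]),"b.png")
print(env.observe())
E
```

```text
scene 45.948837720001045 [[0.788, -0.408, 0.461, -0.192], [-0.615, -0.524, 0.589, -0.89], [0.001, -0.748, -0.664, 0.986], [0.0, 0.0, 0.0, 1.0]]
side 43.59327557986447 [[0.972, -0.106, 0.211, 0.141], [-0.235, -0.516, 0.824, -1.257], [0.022, -0.85, -0.527, 0.816], [0.0, 0.0, 0.0, 1.0]]
wrist 70.92872886948899 [[1.0, 0.001, -0.001, 0.55], [0.001, -0.959, -0.283, 0.072], [-0.001, 0.283, -0.959, 0.374], [0.0, 0.0, 0.0, 1.0]]
{'time_s': 0.15, 'q': array([-1.23351727e+01,  2.18335938e+01,  7.43705134e+01, -6.84166696e-04,
        8.38584134e+01, -1.23362193e+01]), 'qvel': array([ 0.01205416, -0.06921281, -0.23974207, -0.07124679,  0.00590308,
       -0.0412338 ]), 'joint_efforts': array([ 1.94521621e-03, -4.48624384e+01, -2.31344014e+01, -1.86937300e-04,
        3.77541786e-03, -1.65174959e-05]), 'position': array([5.49771922e-01, 5.00561963e-05, 2.14664941e-01]), 'tool_rot': array([[-1.94316024e-05,  9.99999429e-01, -1.06853517e-03],
       [ 9.99999975e-01,  1.96683072e-05,  2.21512588e-04],
       [ 2.21533478e-04, -1.06853083e-03, -9.99999405e-01]]), 'ft_force': array([ 0.14708366, -1.03034034, -0.39992247]), 'wrist_torque': array([ 0.00053566, -0.01278664, -0.01991536]), 'gripper_force': 0.0, 'grip_width': 0.08549739150135897}
```

View pics/a.png

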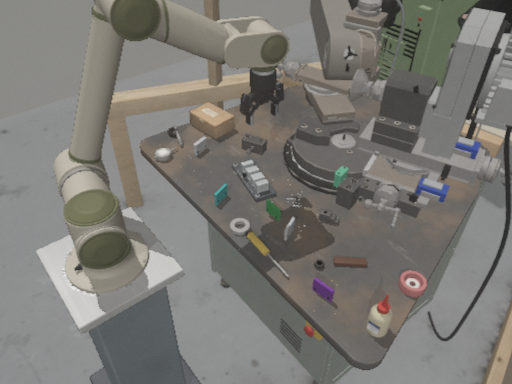

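View pics/b.png

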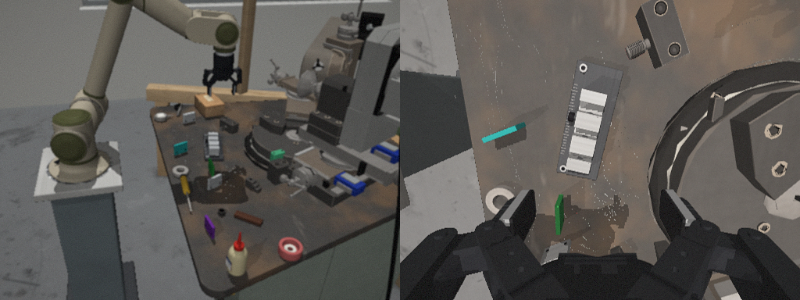

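The scene shows the gauge at about (250,178), one bare steel plate at (290,228) and another at (200,146). There are turquoise, green and purple decoys. Next I'll zoom in and get coordinates.

Run:
```python
from h import *
S=np.load("scene.npz");W=np.load("wrist.npz")
save(cv2.resize(S["im"][120:300,140:350],None,fx=3.2,fy=3.2,interpolation=cv2.INTER_CUBIC)[:600,:800],"c.png")
P=S["P"]
for u,v in[(200,146),(163,154),(254,145),(240,226),(290,228),(274,210),(221,194),(250,178),(260,243),(342,176)]:
    print((u,v),np.round(P[v,u],3))
# bright steel in wrist: head top
P=W["P"]; im=W["im"]
for u,v in [(373,88),(358,215)]: print('screw',np.round(P[v,u],3))
z=P[...,2]; m=(z>0.038)&(z<0.05)&(abs(P[...,0]-.56)<.06)&(P[...,1]>.03)&(P[...,1]<.25)
p=P[m][:,:2].astype(np.float32); print(m.sum(),cv2.minAreaRect(p))
m=(z>0.008)&(z<0.05)&(abs(P[...,0]-.56)<.07)&(P[...,1]>.03)&(P[...,1]<.3)
p=P[m][:,:2].astype(np.float32); print(m.sum(),cv2.minAreaRect(p))
save(cv2.resize(im[60:260,320:440],None,fx=3,fy=3,interpolation=cv2.INTER_CUBIC),"d.png")
```

```text
(200, 146) [0.48  0.261 0.023]
(163, 154) [0.351 0.301 0.023]
(254, 145) [0.627 0.135 0.034]
(240, 226) [ 0.369 -0.124 -0.003]
(290, 228) [ 0.459 -0.246  0.032]
(274, 210) [ 0.475 -0.156  0.026]
(221, 194) [0.389 0.001 0.027]
(250, 178) [0.507 0.004 0.03 ]
(260, 243) [ 0.361 -0.23   0.02 ]
(342, 176) [ 0.698 -0.216  0.085]
screw [0.706 0.109 0.   ]
screw [ 0.681 -0.044  0.06 ]
1111 ((0.5690692067146301, 0.10950866341590881), (0.18908798694610596, 0.046766385436058044), 63.38637161254883)
5825 ((0.5642865896224976, 0.10979276895523071), (0.2018480747938156, 0.09069236367940903), 62.525089263916016)
```

View pics/c.png

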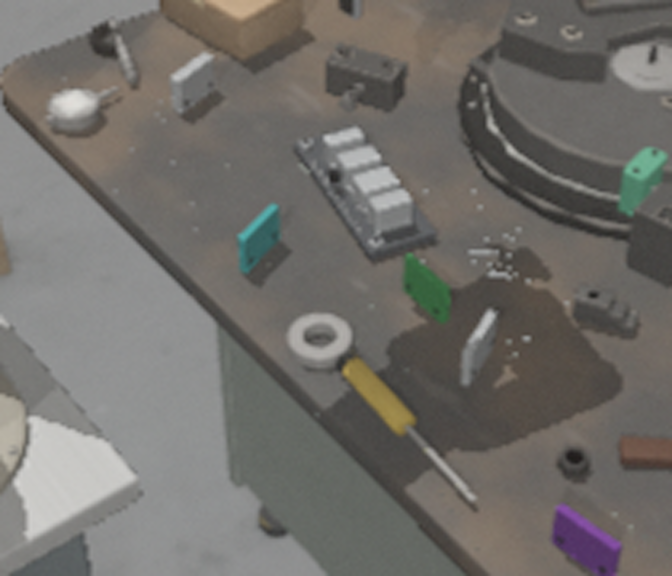

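View pics/d.png

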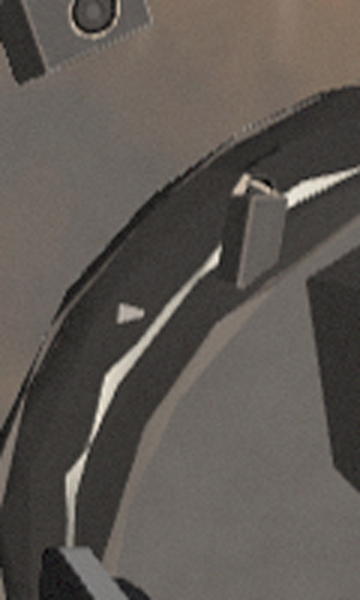

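Run:
```python
from h import *
W=np.load("wrist.npz"); P=W["P"]; im=W["im"]
v,u=np.mgrid[:384,:512]; win=(u>190)&(u<295)&(v>70)&(v<238)
z=P[...,2]
for lo,hi in((.006,.06),(.037,.055)):
    m=(win&(z>lo)&(z<hi)).astype(np.uint8)
    n,l,s,c=cv2.connectedComponentsWithStats(m)
    for i in range(1,n):
        if s[i,4]>150:
            p=P[l==i]; r=cv2.minAreaRect(p[:,:2].astype(np.float32)*1000); print(lo,s[i],np.round(r[0],1),np.round(r[1],1),round(r[2],1),np.nanmedian(p[:,2]))
for n,c,rad in(("scene",(.48,.261),.05),("scene",(.459,-.246),.05)):
    Q=np.load(n+".npz")["P"]; m=(np.hypot(Q[...,0]-c[0],Q[...,1]-c[1])<rad)&(Q[...,2]>.008)&(Q[...,2]<.06)
    p=Q[m]; print(n,m.sum(),cv2.minAreaRect(p[:,:2].astype(np.float32)*1000),p[:,2].max())
save(cv2.resize(im[70:240,185:300],None,fx=3.5,fy=3.5,interpolation=cv2.INTER_CUBIC),"e.png")
```

```text
0.006 [ 200   76   86  154 8209] [533.2  18.9] [195.6  76.1] 76.9 0.013479689483825497
0.037 [230 113  36  23 530] [544.   64.7] [17.9 39.9] 76.9 0.04458304754644685
0.037 [223 141  36  28 708] [535.5  28.6] [27.1 39.9] 77.1 0.04449235450567979
0.037 [217 171  35  29 727] [526.5 -10.3] [29.4 39.8] 76.8 0.04444261116129844
0.037 [212 200  33  22 522] [518.6 -44. ] [22.4 40. ] 76.6 0.0444141953788488
scene 152 ((484.221435546875, 263.94818115234375), (64.80684661865234, 21.15163803100586), 13.349894523620605) 0.04746439757847898
scene 122 ((464.790283203125, -238.88394165039062), (62.96628189086914, 9.860626220703125), 25.381261825561523) 0.04754157015201865
```

View pics/e.png

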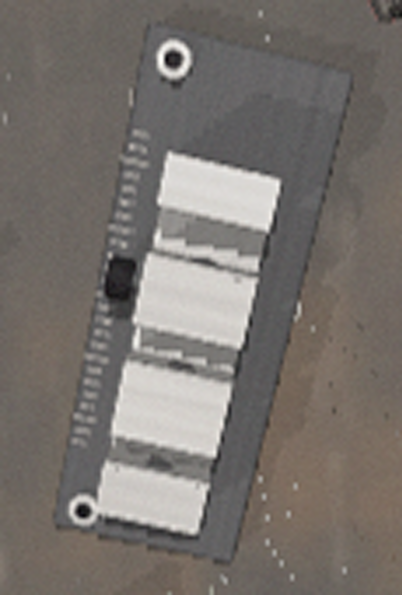

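The gauge is clear: its yaw is about -13.1° and the head sits about 9.4 mm to -y of the foot's middle. The left plate (0.484, 0.264) looks thick and the right one (0.465, -0.239) thin. I'll move over the thick plate first.

servo_tool(
  steps=[
    {"tx": -0.66,"ty": 2.6,"yaw": -7.7},
    {"tx": -0.66,"ty": 2.6,"yaw": -7.7},
    {"tx": -0.66,"ty": 2.6,"yaw": -7.7},
    {"tx": -0.66,"ty": 2.6,"yaw": -7.7},
    {"tx": -0.66,"ty": 2.6,"yaw": -7.7},
    {"tx": -0.66,"ty": 2.6,"yaw": -7.7},
    {"tx": -0.66,"ty": 2.6,"yaw": -7.7},
    {"tx": -0.66,"ty": 2.6,"yaw": -7.7},
    {"tx": -0.66,"ty": 2.6,"yaw": -7.7},
    {"tx": -0.66,"ty": 2.6,"yaw": -7.7},
    {},
    {},
  ],
)

```text
invalid input at $.steps[0]: expected keys tx, ty, tz, yaw, claw
```

```bash
cat >> h.py <<'E'
def plate(c,rad=.055):
    o=env.observe(); im,d,m=shot("wrist"); Q=cloud(d,m)
    k=((np.hypot(Q[...,0]-c[0],Q[...,1]-c[1])<rad)&(Q[...,2]>.041)&(Q[...,2]<.06)).astype(np.uint8)
    n,l,s,_=cv2.connectedComponentsWithStats(k)
    for i in range(1,n):
        if s[i,4]>60:
            p=Q[l==i]; r=cv2.minAreaRect(p[:,:2].astype(np.float32)*1000); print(s[i],np.round(r[0],1),np.round(r[1],1),round(r[2],1),p[:,2].max())
    R=o["tool_rot"]; print("tcp",np.round(o["position"],4),"close dir",np.degrees(np.arctan2(R[1,1],R[0,1])),o["ft_force"],o["time_s"])
    return im
E
python3 - <<'E'
from h import *
im=plate((.484,.264)); save(im,"f.png")
E
```

```text
tcp [5.498e-01 1.000e-04 2.147e-01] close dir 0.0011269116350221737 [ 0.14708366 -1.03034034 -0.39992247] 0.15
```

View pics/f.png

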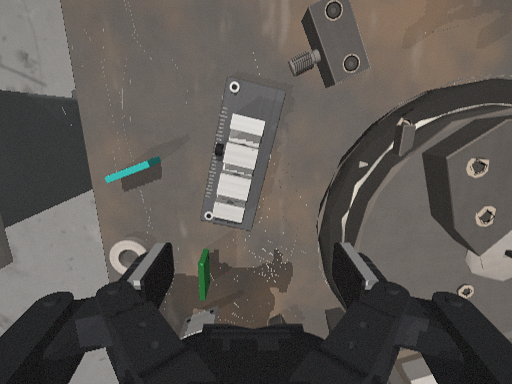

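The move was refused because every key is required, so the picture shows the unchanged start view.

servo_tool(
  steps=[
    {"tx": -0.66,"ty": 2.6,"tz": 0,"yaw": -7.7,"claw": 8.5},
    {"tx": -0.66,"ty": 2.6,"tz": 0,"yaw": -7.7,"claw": 8.5},
    {"tx": -0.66,"ty": 2.6,"tz": 0,"yaw": -7.7,"claw": 8.5},
    {"tx": -0.66,"ty": 2.6,"tz": 0,"yaw": -7.7,"claw": 8.5},
    {"tx": -0.66,"ty": 2.6,"tz": 0,"yaw": -7.7,"claw": 8.5},
    {"tx": -0.66,"ty": 2.6,"tz": 0,"yaw": -7.7,"claw": 8.5},
    {"tx": -0.66,"ty": 2.6,"tz": 0,"yaw": -7.7,"claw": 8.5},
    {"tx": -0.66,"ty": 2.6,"tz": 0,"yaw": -7.7,"claw": 8.5},
    {"tx": -0.66,"ty": 2.6,"tz": 0,"yaw": -7.7,"claw": 8.5},
    {"tx": -0.66,"ty": 2.6,"tz": 0,"yaw": -7.7,"claw": 8.5},
    {"tx": 0,"ty": 0,"tz": 0,"yaw": 0,"claw": 8.5},
    {"tx": 0,"ty": 0,"tz": 0,"yaw": 0,"claw": 8.5},
  ],
)

```text
time_s: 1.4
position: [0.4838, 0.2601, 0.2149]
tool_rot: [[0.974, 0.228, -0.0], [0.228, -0.974, -0.0], [-0.0, 0.0, -1.0]]
ft_force: [-0.5, -1.0, 0.5]
grip_width: 0.0851
gripper_force: 0.0
```

Run:
```python
from h import *
im=plate((.484,.264)); save(im,"g.png")
```

```text
[240 151  15  48 545] [486.3 266.9] [59.7 14.4] 16.9 0.0476561343185688
tcp [0.4838 0.2601 0.2149] close dir -76.8281018748841 [-0.47215532 -1.00268072  0.48833595] 1.4
```

View pics/g.png

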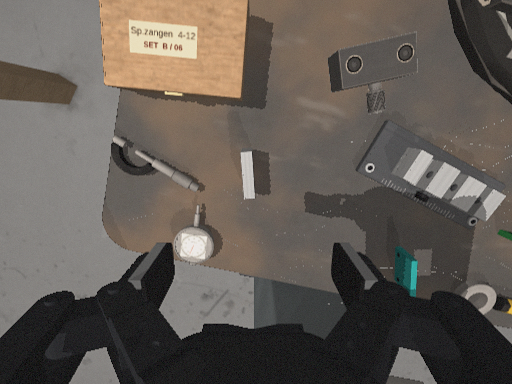

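The left plate is 14.4 mm thick, so it is the thick one: centre (0.4863, 0.2669), long axis at 16.9°. Box, dial gauge (195,243) and probe are clear of a narrowed gripper.

servo_tool(
  newtons=60,
  steps=[
    {"tx": 0.25,"ty": 0.68,"tz": -1,"yaw": 3.7,"claw": 4.5},
    {"tx": 0,"ty": 0,"tz": -3,"yaw": 0,"claw": 4.5},
    {"tx": 0,"ty": 0,"tz": -4,"yaw": 0,"claw": 4.5},
    {"tx": 0,"ty": 0,"tz": -3,"yaw": 0,"claw": 4.5},
    {"tx": 0,"ty": 0,"tz": -3,"yaw": 0,"claw": 4.5},
    {"tx": 0,"ty": 0,"tz": -2,"yaw": 0,"claw": 4.5},
    {"tx": 0,"ty": 0,"tz": -1.1,"yaw": 0,"claw": 4.5},
    {"tx": 0,"ty": 0,"tz": 0,"yaw": 0,"claw": 4.5},
    {"tx": 0,"ty": 0,"tz": 0,"yaw": 0,"claw": 1.0},
    {"tx": 0,"ty": 0,"tz": 0,"yaw": 0,"claw": 1.0},
    {"tx": 0,"ty": 0,"tz": 0,"yaw": 0,"claw": 1.0},
    {"tx": 0,"ty": 0,"tz": 0,"yaw": 0,"claw": 1.0},
    {"tx": 0,"ty": 0,"tz": 0,"yaw": 0,"claw": 1.0},
    {"tx": 0,"ty": 0,"tz": 0,"yaw": 0,"claw": 1.0},
  ],
)

```text
time_s: 2.85
position: [0.4865, 0.2669, 0.0443]
tool_rot: [[0.958, 0.287, 0.0], [0.287, -0.958, 0.0], [0.0, -0.0, -1.0]]
ft_force: [-0.5, -0.3, 0.7]
grip_width: 0.0098
gripper_force: 0.0
```

Run:
```python
from h import *
im,d,m=shot("wrist"); im2,_,_=shot("scene"); print(env.tcp_to_tips)
save(np.hstack([cv2.resize(im,(400,300)),cv2.resize(im2[100:220,120:280],(400,300),interpolation=cv2.INTER_CUBIC)]),"i.png"); print(env.observe())
```

```text
0.019
{'time_s': 2.95, 'q': array([1.65178827e+01, 3.26532615e+01, 8.73152241e+01, 3.58016936e-04,
       6.00322907e+01, 8.98133582e+01]), 'qvel': array([ 0.07171975,  0.05744175,  0.08972756,  0.05003321, -0.03083989,
        0.01118295]), 'joint_efforts': array([ 4.07455445e-03, -4.88556683e+01, -1.73125488e+01,  1.07133887e-04,
        1.01025824e-03, -4.46754839e-04]), 'position': array([0.48645282, 0.26681843, 0.04415019]), 'tool_rot': array([[ 9.57800697e-01,  2.87433167e-01, -1.45279677e-05],
       [ 2.87433167e-01, -9.57800697e-01,  1.33788391e-06],
       [-1.35303453e-05, -5.45724589e-06, -1.00000000e+00]]), 'ft_force': array([-0.41690454, -0.28240164, -0.30416403]), 'wrist_torque': array([-0.03644319, -0.03191419, -0.07977666]), 'gripper_force': 0.0, 'grip_width': 0.010138746971748427}
```

View pics/i.png

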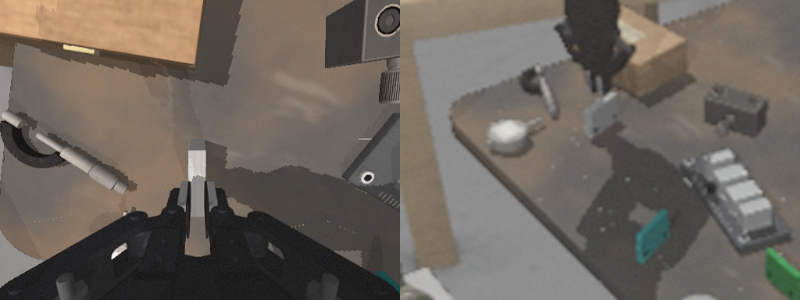

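The plate lies between the pads at about (198,185) in the left half. I'll close further to find out whether it is the thin one.

servo_tool(
  steps=[
    {"tx": 0,"ty": 0,"tz": 0,"yaw": 0,"claw": 0.6},
    {"tx": 0,"ty": 0,"tz": 0,"yaw": 0,"claw": 0.3},
    {"tx": 0,"ty": 0,"tz": 0,"yaw": 0,"claw": 0.3},
    {"tx": 0,"ty": 0,"tz": 0,"yaw": 0,"claw": 0.3},
  ],
)

```text
time_s: 3.35
position: [0.4865, 0.2668, 0.0441]
tool_rot: [[0.958, 0.287, -0.0], [0.287, -0.958, 0.0], [-0.0, -0.0, -1.0]]
ft_force: [0.5, -0.3, 0.4]
grip_width: 0.0029
gripper_force: 0.0
```

servo_tool(
  steps=[
    {"tx": 0,"ty": 0,"tz": 0,"yaw": 0,"claw": 4.5},
    {"tx": 0,"ty": 0,"tz": 0,"yaw": 0,"claw": 4.5},
    {"tx": 0,"ty": 0,"tz": 0,"yaw": 0,"claw": 4.5},
    {"tx": 0,"ty": 0,"tz": 3,"yaw": 0,"claw": 4.5},
    {"tx": 0,"ty": 0,"tz": 4,"yaw": 0,"claw": 4.5},
    {"tx": 0,"ty": 0,"tz": 5,"yaw": 0,"claw": 4.5},
    {"tx": 0,"ty": 0,"tz": 5,"yaw": 0,"claw": 4.5},
    {"tx": 0,"ty": 0,"tz": 0,"yaw": 0,"claw": 4.5},
  ],
)

```text
time_s: 4.15
position: [0.4888, 0.2676, 0.221]
tool_rot: [[0.958, 0.288, 0.013], [0.288, -0.958, 0.004], [0.013, 0.0, -1.0]]
ft_force: [0.1, -0.7, -1.1]
grip_width: 0.045
gripper_force: 0.0
```

Run:
```python
from h import *
im=plate((.484,.264),.08); 
S,d,m=shot("scene"); Q=cloud(d,m)
k=(np.hypot(Q[...,0]-.484,Q[...,1]-.264)<.06)&(Q[...,2]>.008)&(Q[...,2]<.06)
p=Q[k]; print(k.sum(),cv2.minAreaRect(p[:,:2].astype(np.float32)*1000),p[:,2].max())
im2,d,m=shot("side"); Q=cloud(d,m)
k=(np.hypot(Q[...,0]-.484,Q[...,1]-.264)<.06)&(Q[...,2]>.008)&(Q[...,2]<.06)
p=Q[k]; print(k.sum(),cv2.minAreaRect(p[:,:2].astype(np.float32)*1000),p[:,2].max())
save(np.hstack([cv2.resize(im,(400,300)),cv2.resize(S[100:220,120:280],(400,300),interpolation=cv2.INTER_CUBIC)]),"j.png")
```

```text
[247 157  12  47 517] [486.3 266.9] [60.1 13.8] 16.5 0.04784379627135704
tcp [0.4888 0.2676 0.221 ] close dir -73.29015543281683 [ 0.09448005 -0.65979707 -1.10311055] 4.15
149 ((485.012451171875, 263.86273193359375), (65.501708984375, 18.680410385131836), 17.048198699951172) 0.0473604038443719
185 ((484.96905517578125, 262.27899169921875), (63.08724594116211, 25.00717544555664), 22.813186645507812) 0.050952820748393246
```

View pics/j.png

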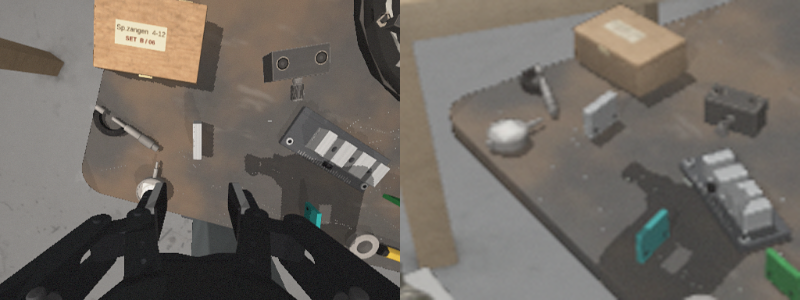

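The plate has not moved at all, so the fingers never touched it. I'll check where the fingertips really are in the wrist depth.

Run:
```python
from h import *
o=env.observe(); im,d,m=shot("wrist"); Q=cloud(d,m); R=o["tool_rot"]; t=o["position"]
L=(Q-t)@R
k=(np.abs(L[...,2])<.12)&(np.abs(L[...,0])<.1)
p=L[k]; print(k.sum())
for lo in np.arange(-.09,.07,.01):
    s=p[(p[:,2]>=lo)&(p[:,2]<lo+.01)]
    if len(s): print(round(lo,3),len(s),"x",np.round([s[:,0].min(),s[:,0].max()],3),"y",np.round(np.percentile(s[:,1],[0,25,50,75,100]),3))
print(np.round(np.array(m["T"]),4).tolist())
# plate in picture i: project plate corners
```

```text
40081
-0.09 4491 x [-0.012  0.019] y [-0.061 -0.047 -0.006  0.047  0.061]
-0.08 6234 x [-0.012  0.015] y [-0.058 -0.044 -0.021  0.044  0.058]
-0.07 1660 x [-0.011  0.015] y [-0.054 -0.035  0.023  0.035  0.055]
-0.06 1025 x [-0.01   0.014] y [-0.04  -0.024 -0.022  0.024  0.039]
-0.05 832 x [-0.01   0.013] y [-0.036 -0.024  0.022  0.024  0.036]
-0.04 675 x [-0.01   0.013] y [-0.036 -0.025 -0.022  0.025  0.036]
-0.03 398 x [-0.01   0.013] y [-0.036 -0.023  0.022  0.023  0.036]
-0.02 12 x [0.002 0.006] y [-0.023 -0.023 -0.     0.023  0.023]
[[0.288, -0.9181, -0.2724, 0.5559], [-0.9576, -0.2761, -0.0819, 0.2877], [0.0, 0.2844, -0.9587, 0.3729], [0.0, 0.0, 0.0, 1.0]]
```

The fingertips sit about 20 mm behind the reported TCP, where the brief says 19 mm ahead. That puts them above the plate at z = 0.044. I'll go down to TCP z = 0.020, which is safe under either figure, and check.

servo_tool(
  steps=[
    {"tx": 0,"ty": 0,"tz": -3,"yaw": 0.2,"claw": 4.5},
    {"tx": 0,"ty": 0,"tz": -4,"yaw": 0,"claw": 4.5},
    {"tx": 0,"ty": 0,"tz": -4,"yaw": 0,"claw": 4.5},
    {"tx": 0,"ty": 0,"tz": -4,"yaw": 0,"claw": 4.5},
    {"tx": 0,"ty": 0,"tz": -2,"yaw": 0,"claw": 4.5},
    {"tx": 0,"ty": 0,"tz": -1.4,"yaw": 0,"claw": 4.5},
    {"tx": 0,"ty": 0,"tz": -0.6,"yaw": 0,"claw": 4.5},
    {"tx": 0,"ty": 0,"tz": -0.4,"yaw": 0,"claw": 4.5},
    {"tx": 0,"ty": 0,"tz": 0,"yaw": 0,"claw": 4.5},
    {"tx": 0,"ty": 0,"tz": 0,"yaw": 0,"claw": 4.5},
  ],
)

```text
time_s: 5.35
position: [0.4867, 0.2669, 0.0206]
tool_rot: [[0.957, 0.291, 0.001], [0.291, -0.957, 0.0], [0.001, 0.0, -1.0]]
ft_force: [0.6, 0.5, 0.6]
grip_width: 0.0453
gripper_force: 0.0
```

```bash
cat > tip.py <<'E'
from h import *
o=env.observe(); im,d,m=shot("wrist"); Q=cloud(d,m); R=o["tool_rot"]; t=o["position"]
L=(Q-t)@R
k=(np.abs(L[...,0])<.016)&(np.abs(L[...,1])<.045)
p=L[k]
for lo in np.arange(-.06,.03,.005):
    s=p[(p[:,2]>=lo)&(p[:,2]<lo+.005)]
    if len(s): print(round(lo,3),len(s),"wz",round(t[2]-lo,3),"x",np.round([s[:,0].min(),s[:,0].max()],3),"y",np.round(np.percentile(s[:,1],[0,25,50,75,100]),3))
plate((.486,.267))
E
python3 tip.py
```

```text
-0.06 632 wz 0.081 x [-0.011  0.014] y [-0.034 -0.024  0.022  0.024  0.035]
-0.055 369 wz 0.076 x [-0.01   0.013] y [-0.035 -0.023 -0.022  0.023  0.035]
-0.05 426 wz 0.071 x [-0.01   0.013] y [-0.036 -0.024  0.022  0.025  0.036]
-0.045 400 wz 0.066 x [-0.011  0.013] y [-0.036 -0.024  0.     0.024  0.036]
-0.04 364 wz 0.061 x [-0.011  0.012] y [-0.036 -0.025 -0.022  0.025  0.036]
-0.035 317 wz 0.056 x [-0.011  0.012] y [-0.036 -0.025  0.022  0.025  0.036]
-0.03 976 wz 0.051 x [-0.016  0.016] y [-0.036 -0.005 -0.     0.004  0.036]
-0.025 750 wz 0.046 x [-0.016  0.016] y [-0.029 -0.005 -0.001  0.004  0.033]
-0.02 11 wz 0.041 x [0.002 0.006] y [-0.023 -0.023 -0.022  0.023  0.023]
0.015 1985 wz 0.006 x [-0.016  0.016] y [-0.045 -0.026 -0.01   0.025  0.045]
0.02 1761 wz 0.001 x [-0.016  0.016] y [-0.045 -0.026  0.01   0.027  0.045]
[ 239  201   27  100 2551] [485.8 266.9] [60.9 14.4] 16.9 0.04760310629439804
[181 233  33  52 512] [482.6 290.6] [22.9 13.8] 53.6 0.059998783446855095
[292 233  33  52 510] [496.9 244.7] [13.6 22.4] 68.5 0.05996878337908536
tcp [0.4868 0.2669 0.0207] close dir -73.09909059453409 [0.46393169 0.77812953 0.86378527] 5.4
```

Confirmed: the tips are 18.5 mm behind the TCP at this opening, at z ≈ 0.039. I'll lower 8 mm more and grip.

servo_tool(
  newtons=60,
  steps=[
    {"tx": 0,"ty": 0,"tz": -0.4,"yaw": 0,"claw": 4.5},
    {"tx": 0,"ty": 0,"tz": -0.4,"yaw": 0,"claw": 4.5},
    {"tx": 0,"ty": 0,"tz": 0,"yaw": 0,"claw": 3},
    {"tx": 0,"ty": 0,"tz": 0,"yaw": 0,"claw": 2},
    {"tx": 0,"ty": 0,"tz": 0,"yaw": 0,"claw": 0.8},
    {"tx": 0,"ty": 0,"tz": 0,"yaw": 0,"claw": 0.8},
    {"tx": 0,"ty": 0,"tz": 0,"yaw": 0,"claw": 0.8},
    {"tx": 0,"ty": 0,"tz": 0,"yaw": 0,"claw": 0.8},
  ],
)

```text
time_s: 6.25
position: [0.4866, 0.2669, 0.0123]
tool_rot: [[0.957, 0.291, 0.0], [0.291, -0.957, 0.0], [0.0, -0.0, -1.0]]
ft_force: [-0.5, 0.7, 1.8]
grip_width: 0.0132
gripper_force: 60.4
```

```bash
python3 tip.py
```

```text
-0.06 308 wz 0.072 x [-0.009  0.015] y [-0.028 -0.012  0.     0.013  0.028]
-0.055 540 wz 0.067 x [-0.011  0.013] y [-0.016 -0.008  0.006  0.008  0.013]
-0.05 263 wz 0.062 x [-0.011  0.013] y [-0.02  -0.01   0.006  0.01   0.02 ]
-0.045 302 wz 0.057 x [-0.002  0.013] y [-0.02  -0.013 -0.006  0.012  0.02 ]
-0.04 287 wz 0.052 x [-0.015  0.014] y [-0.02  -0.012 -0.003  0.012  0.02 ]
-0.035 1578 wz 0.047 x [-0.016  0.016] y [-0.02  -0.004  0.     0.004  0.02 ]
-0.03 179 wz 0.042 x [0.007 0.013] y [-0.02  -0.014  0.008  0.014  0.02 ]
-0.025 85 wz 0.037 x [0.008 0.012] y [-0.018 -0.011 -0.008  0.011  0.018]
-0.02 4 wz 0.032 x [0.011 0.012] y [-0.011 -0.01  -0.     0.01   0.01 ]
0.005 12 wz 0.007 x [-0.009  0.015] y [-0.036 -0.024 -0.002  0.028  0.044]
0.01 3826 wz 0.002 x [-0.016  0.016] y [-0.045 -0.03   0.01   0.03   0.045]
[ 210  206   86  104 3716] [486.6 269.4] [38.  60.5] 87.2 0.059987003751770004
tcp [0.4866 0.2669 0.0123] close dir -73.10206137444519 [-0.31016729 -0.08834883  1.8000583 ] 6.3
```

Gripped (13.2 mm reading, 60 N), with the plate bottom 12.3 mm below the TCP reading. I'll lift, turn to the gauge's yaw, and measure the gauge again.

servo_tool(
  steps=[
    {"tx": 0,"ty": 0,"tz": 1,"yaw": 0,"claw": 0.8},
    {"tx": 0,"ty": 0,"tz": 3,"yaw": 0,"claw": 0.8},
    {"tx": 0,"ty": 0,"tz": 3,"yaw": 0,"claw": 0.8},
    {"tx": 0,"ty": 0,"tz": 3,"yaw": 0,"claw": 0.8},
    {"tx": 0.8,"ty": -2.2,"tz": 2,"yaw": -3.7,"claw": 0.8},
    {"tx": 0.8,"ty": -2.2,"tz": 0,"yaw": -3.7,"claw": 0.8},
    {"tx": 0.8,"ty": -2.2,"tz": 0,"yaw": -3.8,"claw": 0.8},
    {"tx": 0.8,"ty": -2.2,"tz": 0,"yaw": -3.8,"claw": 0.8},
    {"tx": 0.8,"ty": -2.2,"tz": 0,"yaw": -3.8,"claw": 0.8},
    {"tx": 0.8,"ty": -2.2,"tz": 0,"yaw": -3.8,"claw": 0.8},
    {"tx": 0.8,"ty": -2.1,"tz": 0,"yaw": -3.7,"claw": 0.8},
    {"tx": 0.8,"ty": -2.1,"tz": 0,"yaw": -3.7,"claw": 0.8},
    {"tx": 0,"ty": 0,"tz": 0,"yaw": 0,"claw": 0.8},
    {"tx": 0,"ty": 0,"tz": 0,"yaw": 0,"claw": 0.8},
    {"tx": 0,"ty": 0,"tz": 0,"yaw": 0,"claw": 0.8},
  ],
)

```text
time_s: 7.85
position: [0.55, 0.0934, 0.1322]
tool_rot: [[0.974, -0.225, -0.001], [-0.225, -0.974, 0.0], [-0.001, -0.0, -1.0]]
ft_force: [0.3, -0.2, -2.6]
grip_width: 0.0128
gripper_force: 59.8
```

```bash
cat > gg.py <<'E'
from h import *
o=env.observe(); im,d,m=shot("wrist"); P=cloud(d,m); z=P[...,2]
c=np.array([.531,.010]); near=np.hypot(P[...,0]-c[0],P[...,1]-c[1])<.115
L=(P-o["position"])@o["tool_rot"]
hand=(np.abs(L[...,1])<.03)&(np.abs(L[...,0])<.04)
a=np.radians(76.9); D=np.array([np.cos(a),np.sin(a)]);E=np.array([np.sin(a),-np.cos(a)])
for lo,hi in((.006,.05),(.038,.052)):
    k=(near&~hand&(z>lo)&(z<hi)).astype(np.uint8)
    n,l,s,_=cv2.connectedComponentsWithStats(k)
    for i in range(1,n):
        if s[i,4]>200:
            p=P[l==i]; r=cv2.minAreaRect(p[:,:2].astype(np.float32)*1000); r0=np.array(r[0]); print(s[i],np.round(r0,1),np.round(r[1],1),round(r[2],1),"along/perp",np.round([r0@D,r0@E],1),np.nanmedian(p[:,2]))
R=o["tool_rot"];t=o["position"][:2]*1000
print("tcp",o["position"],"al/perp",t@D,t@E,"close",np.degrees(np.arctan2(R[1,1],R[0,1])),o["ft_force"],o["time_s"],o["gripper_force"])
E
python3 gg.py
```

```text
[ 280  151  142   73 9207] [528.1  -7. ] [145.5  75.8] 77.0 along/perp [112.9 515.9] 0.028057640902505954
[284 174  11  41 383] [543.7  59.4] [ 9.1 39.2] 77.0 along/perp [181.1 516.1] 0.04453824341425211
[ 308  174   31   41 1145] [536.3  27.7] [26.8 39.4] 76.6 along/perp [148.5 516.1] 0.04452817821403707
[ 347  174   36   42 1340] [526.8 -11.1] [30.3 40.3] 77.2 along/perp [108.6 515.6] 0.044490384070793004
[ 385  174   32   42 1045] [519.1 -44.9] [22.7 40.1] 77.6 along/perp [ 73.9 515.7] 0.044420767343078565
tcp [0.55001358 0.09341816 0.13215564] al/perp 215.64834049917943 514.5266590034757 close -103.03054101628628 [ 0.30884532 -0.16221503 -2.58353029] 7.85 59.806689620018005
```

Head mid is now about 129.3 along and 515.8 across. I'll lower the plate beside the +y end face and feel for it.

servo_tool(
  steps=[
    {"tx": 0.17,"ty": -0.04,"tz": -3,"yaw": 0,"claw": 0.8},
    {"tx": 0,"ty": 0,"tz": -3,"yaw": 0,"claw": 0.8},
    {"tx": 0,"ty": 0,"tz": -2,"yaw": 0,"claw": 0.8},
    {"tx": 0,"ty": 0,"tz": -1,"yaw": 0,"claw": 0.8},
    {"tx": -0.1,"ty": -0.45,"tz": 0,"yaw": 0,"claw": 0.8},
    {"tx": -0.1,"ty": -0.4,"tz": 0,"yaw": 0,"claw": 0.8},
    {"tx": 0,"ty": 0,"tz": 0,"yaw": 0,"claw": 0.8},
    {"tx": 0,"ty": 0,"tz": 0,"yaw": 0,"claw": 0.8},
    {"tx": 0,"ty": 0,"tz": 0,"yaw": 0,"claw": 0.8},
  ],
)

```text
time_s: 8.8
position: [0.5505, 0.0839, 0.0428]
tool_rot: [[0.974, -0.227, 0.001], [-0.227, -0.974, -0.0], [0.001, -0.0, -1.0]]
ft_force: [0.1, -0.4, -3.7]
grip_width: 0.013
gripper_force: 59.7
```

```bash
cat > st.py <<'E'
from h import *
o=env.observe(); a=np.radians(76.9); D=np.array([np.cos(a),np.sin(a)]);E=np.array([np.sin(a),-np.cos(a)])
t=o["position"][:2]*1000; f=o["ft_force"]
print("al %.2f perp %.2f z %.2f"%(t@D,t@E,o["position"][2]*1000),"F al %.1f perp %.1f z %.1f"%(f[:2]@D,f[:2]@E,f[2]),"T",np.round(o["wrist_torque"],2),o["grip_width"],o["gripper_force"],o["time_s"])
E
python3 st.py
```

```text
al 206.45 perp 517.12 z 42.75 F al -0.3 perp 0.2 z -3.7 T [ 0.02  0.01 -0.04] 0.01302393663366 59.715821743011475 8.8
```

servo_tool(
  steps=[
    {"tx": -0.045,"ty": -0.19,"tz": 0,"yaw": 0,"claw": 0.8},
    {"tx": -0.01,"ty": -0.05,"tz": 0,"yaw": 0,"claw": 0.8},
    {"tx": -0.01,"ty": -0.05,"tz": 0,"yaw": 0,"claw": 0.8},
    {"tx": 0,"ty": 0,"tz": 0,"yaw": 0,"claw": 0.8},
    {"tx": 0,"ty": 0,"tz": 0,"yaw": 0,"claw": 0.8},
  ],
)

```text
time_s: 9.3
position: [0.5495, 0.081, 0.0421]
tool_rot: [[0.974, -0.227, 0.0], [-0.227, -0.974, 0.0], [0.0, -0.0, -1.0]]
ft_force: [0.9, -0.2, -2.9]
grip_width: 0.0131
gripper_force: 59.7
```

```bash
python3 st.py
```

```text
al 203.47 perp 516.88 z 42.11 F al 0.0 perp 0.9 z -2.9 T [ 0.   -0.04 -0.02] 0.01311611818039054 59.71554636955261 9.3
```

servo_tool(
  steps=[
    {"tx": -0.01,"ty": -0.04,"tz": 0,"yaw": 0,"claw": 0.8},
    {"tx": 0,"ty": 0,"tz": 0,"yaw": 0,"claw": 0.8},
    {"tx": 0,"ty": 0,"tz": 0,"yaw": 0,"claw": 0.8},
  ],
)

```text
time_s: 9.6
position: [0.5494, 0.0806, 0.0421]
tool_rot: [[0.974, -0.227, -0.0], [-0.227, -0.974, 0.0], [-0.0, -0.0, -1.0]]
ft_force: [0.4, 0.2, -3.1]
grip_width: 0.0131
gripper_force: 59.7
```

```bash
python3 st.py
```

```text
al 203.03 perp 516.86 z 42.11 F al 0.2 perp 0.4 z -3.1 T [-0.04  0.01 -0.05] 0.013143976111659983 59.71602380275726 9.6
```

servo_tool(
  steps=[
    {"tx": -0.01,"ty": -0.04,"tz": 0,"yaw": 0,"claw": 0.8},
    {"tx": 0,"ty": 0,"tz": 0,"yaw": 0,"claw": 0.8},
    {"tx": 0,"ty": 0,"tz": 0,"yaw": 0,"claw": 0.8},
  ],
)

```text
time_s: 9.9
position: [0.5493, 0.0802, 0.0421]
tool_rot: [[0.974, -0.227, 0.0], [-0.227, -0.974, -0.0], [0.0, 0.0, -1.0]]
ft_force: [0.1, 0.8, -2.7]
grip_width: 0.013
gripper_force: 59.7
```

```bash
python3 st.py
```

```text
al 202.60 perp 516.86 z 42.13 F al 0.9 perp -0.1 z -2.7 T [ 0.01  0.02 -0.06] 0.012990581011280533 59.715920090675354 9.9
```

servo_tool(
  steps=[
    {"tx": -0.01,"ty": -0.04,"tz": 0,"yaw": 0,"claw": 0.8},
    {"tx": 0,"ty": 0,"tz": 0,"yaw": 0,"claw": 0.8},
    {"tx": 0,"ty": 0,"tz": 0,"yaw": 0,"claw": 0.8},
  ],
)

```text
time_s: 10.2
position: [0.5492, 0.0798, 0.0421]
tool_rot: [[0.974, -0.227, 0.0], [-0.227, -0.974, 0.0], [0.0, -0.0, -1.0]]
ft_force: [-0.3, 0.4, -3.2]
grip_width: 0.0124
gripper_force: 59.7
```

```bash
python3 st.py
```

```text
al 202.19 perp 516.85 z 42.12 F al 0.3 perp -0.4 z -3.2 T [ 0.03  0.02 -0.05] 0.012438357181022042 59.71560001373291 10.2
```

servo_tool(
  steps=[
    {"tx": -0.01,"ty": -0.04,"tz": 0,"yaw": 0,"claw": 0.8},
    {"tx": 0,"ty": 0,"tz": 0,"yaw": 0,"claw": 0.8},
    {"tx": 0,"ty": 0,"tz": 0,"yaw": 0,"claw": 0.8},
  ],
)

```text
time_s: 10.5
position: [0.5491, 0.0794, 0.0421]
tool_rot: [[0.974, -0.227, 0.0], [-0.227, -0.974, 0.0], [0.0, -0.0, -1.0]]
ft_force: [0.1, 0.3, -2.0]
grip_width: 0.0129
gripper_force: 59.7
```

```bash
python3 st.py
```

```text
al 201.78 perp 516.85 z 42.14 F al 0.3 perp 0.0 z -2.0 T [ 0.01 -0.03 -0.02] 0.012869274757712398 59.71549093723297 10.5
```

servo_tool(
  steps=[
    {"tx": -0.01,"ty": -0.04,"tz": 0,"yaw": 0,"claw": 0.8},
    {"tx": 0,"ty": 0,"tz": 0,"yaw": 0,"claw": 0.8},
    {"tx": 0,"ty": 0,"tz": 0,"yaw": 0,"claw": 0.8},
  ],
)

```text
time_s: 10.8
position: [0.549, 0.0791, 0.0421]
tool_rot: [[0.974, -0.227, 0.0], [-0.227, -0.974, 0.0], [0.0, -0.0, -1.0]]
ft_force: [-0.1, 0.9, -2.9]
grip_width: 0.0131
gripper_force: 59.8
```

```bash
python3 st.py
```

```text
al 201.45 perp 516.83 z 42.13 F al 0.8 perp -0.3 z -2.9 T [ 0.09 -0.    0.01] 0.013050702787834772 59.7997123003006 10.8
```

servo_tool(
  steps=[
    {"tx": -0.01,"ty": -0.04,"tz": 0,"yaw": 0,"claw": 0.8},
    {"tx": 0,"ty": 0,"tz": 0,"yaw": 0,"claw": 0.8},
    {"tx": 0,"ty": 0,"tz": 0,"yaw": 0,"claw": 0.8},
  ],
)

```text
time_s: 11.1
position: [0.549, 0.079, 0.0422]
tool_rot: [[0.974, -0.227, 0.0], [-0.227, -0.974, 0.001], [0.0, -0.001, -1.0]]
ft_force: [0.7, 5.4, -3.0]
grip_width: 0.0127
gripper_force: 59.8
```

```bash
python3 st.py; python3 gg.py
```

```text
al 201.36 perp 516.85 z 42.16 F al 5.4 perp -0.5 z -3.0 T [ 0.88 -0.24 -0.08] 0.012699062354843497 59.77126121520996 11.1
[205 169  10  94 533] [555.9 110.9] [ 5.1 74.2] 76.9 along/perp [234.  516.3] 0.012488432035665603
[  293   169   185   105 17236] [526.2 -13.8] [131.2  76.1] 76.9 along/perp [105.8 515.6] 0.03428006316330495
[ 313  206   47   60 2528] [536.2  27.7] [26.9 40. ] 76.7 along/perp [148.5 516. ] 0.04455701126359299
[ 369  206   58   61 2964] [526.5 -11.1] [30.  41.1] 76.6 along/perp [108.5 515.3] 0.04452272523986227
[ 425  206   53   61 2384] [518.8 -45.1] [23.4 40.6] 76.3 along/perp [ 73.7 515.5] 0.044435788588340214
tcp [0.54903846 0.07897676 0.04215885] al/perp 201.3617491754979 516.8500777103059 close -103.10080821596766 [ 0.71708265  5.42117408 -3.00662587] 11.1 59.77126121520996
```

Contact at 201.4 along gives a felt head middle at 128.15, about 1.1 mm from the camera's figure. The wide slot is therefore at 168.15. I'll back off, raise, and move over it.

servo_tool(
  steps=[
    {"tx": 0.045,"ty": 0.195,"tz": 0,"yaw": 0,"claw": 0.8},
    {"tx": 0,"ty": 0,"tz": 1.3,"yaw": 0,"claw": 0.8},
    {"tx": 0,"ty": 0,"tz": 1,"yaw": 0,"claw": 0.8},
    {"tx": -0.2,"ty": -0.8,"tz": 0,"yaw": 0,"claw": 0.8},
    {"tx": -0.2,"ty": -0.9,"tz": 0,"yaw": 0,"claw": 0.8},
    {"tx": -0.24,"ty": -0.9,"tz": 0,"yaw": 0,"claw": 0.8},
    {"tx": -0.2,"ty": -0.76,"tz": 0,"yaw": 0,"claw": 0.8},
    {"tx": 0,"ty": 0,"tz": -0.5,"yaw": 0,"claw": 0.8},
    {"tx": 0,"ty": 0,"tz": 0,"yaw": 0,"claw": 0.8},
    {"tx": 0,"ty": 0,"tz": 0,"yaw": 0,"claw": 0.8},
    {"tx": 0,"ty": 0,"tz": 0,"yaw": 0,"claw": 0.8},
  ],
)

```text
time_s: 12.25
position: [0.541, 0.0472, 0.0601]
tool_rot: [[0.974, -0.226, -0.0], [-0.226, -0.974, 0.0], [-0.0, -0.0, -1.0]]
ft_force: [0.5, -0.0, -2.3]
grip_width: 0.0132
gripper_force: 59.8
```

```bash
python3 st.py
```

```text
al 168.63 perp 516.25 z 60.07 F al 0.1 perp 0.5 z -2.3 T [ 0.01 -0.07 -0.05] 0.013178327718974479 59.81194853782654 12.25
```

servo_tool(
  steps=[
    {"tx": -0.005,"ty": -0.02,"tz": -0.3,"yaw": 0,"claw": 0.8},
    {"tx": 0,"ty": 0,"tz": -0.2,"yaw": 0,"claw": 0.8},
    {"tx": 0,"ty": 0,"tz": -0.15,"yaw": 0,"claw": 0.8},
    {"tx": 0,"ty": 0,"tz": -0.1,"yaw": 0,"claw": 0.8},
    {"tx": 0,"ty": 0,"tz": 0,"yaw": 0,"claw": 0.8},
    {"tx": 0,"ty": 0,"tz": 0,"yaw": 0,"claw": 0.8},
  ],
)

```text
time_s: 12.85
position: [0.541, 0.0468, 0.0526]
tool_rot: [[0.974, -0.227, 0.0], [-0.227, -0.974, -0.0], [0.0, -0.0, -1.0]]
ft_force: [-0.8, 0.2, -2.9]
grip_width: 0.0129
gripper_force: 59.8
```

```bash
python3 st.py
```

```text
al 168.15 perp 516.32 z 52.65 F al 0.0 perp -0.8 z -2.9 T [-0.04  0.01 -0.01] 0.012855184813200735 59.811744689941406 12.85
```

The plate has entered the mouth cleanly, with no force. I'll ease it toward the +y wall and press down in small steps.

servo_tool(
  steps=[
    {"tx": 0.01,"ty": 0.04,"tz": -0.1,"yaw": 0,"claw": 0.8},
    {"tx": 0,"ty": 0,"tz": -0.1,"yaw": 0,"claw": 0.8},
    {"tx": 0,"ty": 0,"tz": -0.1,"yaw": 0,"claw": 0.8},
    {"tx": 0,"ty": 0,"tz": -0.1,"yaw": 0,"claw": 0.8},
    {"tx": 0,"ty": 0,"tz": -0.1,"yaw": 0,"claw": 0.8},
    {"tx": 0,"ty": 0,"tz": 0,"yaw": 0,"claw": 0.8},
    {"tx": 0,"ty": 0,"tz": 0,"yaw": 0,"claw": 0.8},
  ],
)

```text
time_s: 13.55
position: [0.5411, 0.0474, 0.0476]
tool_rot: [[0.974, -0.227, 0.0], [-0.227, -0.974, 0.0], [0.0, -0.0, -1.0]]
ft_force: [0.8, 2.1, -3.4]
grip_width: 0.013
gripper_force: 59.8
```

```bash
python3 st.py
```

```text
al 168.77 perp 516.31 z 47.56 F al 2.3 perp 0.3 z -3.4 T [ 0.47 -0.19 -0.  ] 0.012966104903351847 59.77888226509094 13.55
```

servo_tool(
  steps=[
    {"tx": 0,"ty": 0,"tz": -0.1,"yaw": 0,"claw": 0.8},
    {"tx": 0,"ty": 0,"tz": -0.1,"yaw": 0,"claw": 0.8},
    {"tx": 0,"ty": 0,"tz": -0.1,"yaw": 0,"claw": 0.8},
    {"tx": 0,"ty": 0,"tz": 0,"yaw": 0,"claw": 0.8},
    {"tx": 0,"ty": 0,"tz": 0,"yaw": 0,"claw": 0.8},
  ],
)

```text
time_s: 14.05
position: [0.5412, 0.0473, 0.0445]
tool_rot: [[0.974, -0.227, 0.0], [-0.227, -0.974, 0.0], [0.0, -0.0, -1.0]]
ft_force: [2.9, 4.2, -2.4]
grip_width: 0.0134
gripper_force: 59.9
```

```bash
python3 st.py
```

```text
al 168.73 perp 516.39 z 44.54 F al 4.7 perp 1.8 z -2.4 T [ 0.92 -0.42 -0.  ] 0.013445327427435297 59.94037628173828 14.05
```

servo_tool(
  steps=[
    {"tx": 0.003,"ty": 0.01,"tz": -0.1,"yaw": 0,"claw": 0.8},
    {"tx": 0,"ty": 0,"tz": -0.1,"yaw": 0,"claw": 0.8},
    {"tx": 0,"ty": 0,"tz": -0.1,"yaw": 0,"claw": 0.8},
    {"tx": 0,"ty": 0,"tz": -0.1,"yaw": 0,"claw": 0.8},
    {"tx": 0,"ty": 0,"tz": -0.1,"yaw": 0,"claw": 0.8},
    {"tx": 0,"ty": 0,"tz": 0,"yaw": 0,"claw": 0.8},
    {"tx": 0,"ty": 0,"tz": 0,"yaw": 0,"claw": 0.8},
  ],
)

```text
time_s: 14.75
position: [0.5409, 0.0474, 0.0393]
tool_rot: [[0.974, -0.227, -0.0], [-0.227, -0.974, 0.0], [-0.001, -0.0, -1.0]]
ft_force: [1.9, 5.1, -1.7]
grip_width: 0.0129
gripper_force: 59.9
```

```bash
python3 st.py
```

```text
al 168.76 perp 516.10 z 39.26 F al 5.4 perp 0.7 z -1.7 T [ 0.98 -0.38 -0.  ] 0.012852798624008276 59.8608523607254 14.75
```

servo_tool(
  steps=[
    {"tx": 0,"ty": 0,"tz": -0.1,"yaw": 0,"claw": 0.8},
    {"tx": 0,"ty": 0,"tz": -0.1,"yaw": 0,"claw": 0.8},
    {"tx": 0,"ty": 0,"tz": -0.1,"yaw": 0,"claw": 0.8},
    {"tx": 0,"ty": 0,"tz": -0.1,"yaw": 0,"claw": 0.8},
    {"tx": 0,"ty": 0,"tz": 0,"yaw": 0,"claw": 0.8},
    {"tx": 0,"ty": 0,"tz": 0,"yaw": 0,"claw": 0.8},
  ],
)

```text
time_s: 15.35
position: [0.5409, 0.0474, 0.0352]
tool_rot: [[0.974, -0.227, -0.0], [-0.227, -0.974, 0.0], [-0.001, -0.0, -1.0]]
ft_force: [2.2, 4.7, -2.8]
grip_width: 0.0131
gripper_force: 59.8
```

```bash
python3 st.py
```

```text
al 168.78 perp 516.09 z 35.22 F al 5.1 perp 1.1 z -2.8 T [ 0.99 -0.4  -0.07] 0.013057431419474196 59.814555644989014 15.35
```

servo_tool(
  steps=[
    {"tx": 0,"ty": 0,"tz": -0.05,"yaw": 0,"claw": 0.8},
    {"tx": 0,"ty": 0,"tz": -0.05,"yaw": 0,"claw": 0.8},
    {"tx": 0,"ty": 0,"tz": 0,"yaw": 0,"claw": 0.8},
    {"tx": 0,"ty": 0,"tz": 0,"yaw": 0,"claw": 0.8},
  ],
)

```text
time_s: 15.75
position: [0.5409, 0.0474, 0.0343]
tool_rot: [[0.974, -0.227, -0.0], [-0.227, -0.974, 0.0], [-0.001, -0.0, -1.0]]
ft_force: [1.2, 5.9, -1.6]
grip_width: 0.0131
gripper_force: 60.0
```

```bash
python3 st.py
```

```text
al 168.76 perp 516.10 z 34.32 F al 6.0 perp -0.1 z -1.6 T [ 1.03 -0.29 -0.08] 0.01313680221539042 59.987152218818665 15.75
```

servo_tool(
  steps=[
    {"tx": 0,"ty": 0,"tz": -0.04,"yaw": 0,"claw": 0.8},
    {"tx": 0,"ty": 0,"tz": 0,"yaw": 0,"claw": 0.8},
    {"tx": 0,"ty": 0,"tz": 0,"yaw": 0,"claw": 0.8},
  ],
)

```text
time_s: 16.05
position: [0.541, 0.0474, 0.0343]
tool_rot: [[0.974, -0.227, -0.0], [-0.227, -0.974, 0.0], [-0.0, -0.0, -1.0]]
ft_force: [1.0, 7.2, 2.4]
grip_width: 0.0126
gripper_force: 60.5
```

```bash
python3 st.py
```

```text
al 168.81 perp 516.13 z 34.28 F al 7.3 perp -0.7 z 2.4 T [ 0.98 -0.1  -0.02] 0.012590427200470869 60.45000672340393 16.05
```

servo_tool(
  steps=[
    {"tx": 0,"ty": 0,"tz": -0.05,"yaw": 0,"claw": 0.8},
    {"tx": 0,"ty": 0,"tz": 0,"yaw": 0,"claw": 0.8},
    {"tx": 0,"ty": 0,"tz": 0,"yaw": 0,"claw": 1.6},
    {"tx": 0,"ty": 0,"tz": 0,"yaw": 0,"claw": 2.4},
    {"tx": 0,"ty": 0,"tz": 0,"yaw": 0,"claw": 3.2},
    {"tx": 0,"ty": 0,"tz": 0.3,"yaw": 0,"claw": 3.2},
    {"tx": 0,"ty": 0,"tz": 2,"yaw": 0,"claw": 3.2},
    {"tx": 0,"ty": 0,"tz": 3,"yaw": 0,"claw": 3.2},
    {"tx": 0,"ty": 0,"tz": 4,"yaw": 0,"claw": 3.2},
    {"tx": -1.5,"ty": 0,"tz": 4,"yaw": 0,"claw": 3.2},
    {"tx": 0,"ty": 0,"tz": 0,"yaw": 0,"claw": 3.2},
    {"tx": 0,"ty": 0,"tz": 0,"yaw": 0,"claw": 3.2},
  ],
)

```text
time_s: 17.25
position: [0.526, 0.0471, 0.1673]
tool_rot: [[0.974, -0.227, 0.001], [-0.227, -0.974, -0.0], [0.001, 0.0, -1.0]]
ft_force: [0.3, -0.2, 0.0]
grip_width: 0.0318
gripper_force: 0.0
```

```bash
cat > chk.py <<'E'
from h import *
im,d,m=shot("wrist"); P=cloud(d,m); z=P[...,2]
near=np.hypot(P[...,0]-.531,P[...,1]-.010)<.13
a=np.radians(76.9); D=np.array([np.cos(a),np.sin(a)]);E=np.array([np.sin(a),-np.cos(a)])
for lo,hi in((.006,.09),(.038,.050),(.058,.09)):
    k=(near&(z>lo)&(z<hi)).astype(np.uint8); n,l,s,_=cv2.connectedComponentsWithStats(k)
    for i in range(1,n):
        if s[i,4]>100:
            p=P[l==i]; r=cv2.minAreaRect(p[:,:2].astype(np.float32)*1000); r0=np.array(r[0]); q=P[l==i][:,:2]*1000@E
            print(lo,s[i],np.round(r[1],1),round(r[2],1),"al/perp",np.round([r0@D,r0@E],1),"zmed %.4f"%np.median(p[:,2]))
E
python3 chk.py; python3 st.py
```

```text
0.006 [259  43  72  11 404] [71.2  6.7] 75.8 al/perp [123.3 641.3] zmed 0.0273
0.006 [  191   136   171    73 10557] [196.1  75.5] 76.8 al/perp [138.4 515.9] zmed 0.0174
0.038 [225 156  17  37 594] [17.1 39.3] 77.2 al/perp [186.  516.1] zmed 0.0446
0.038 [256 156  26  37 900] [26.4 39.4] 76.3 al/perp [148.3 516.1] zmed 0.0446
0.038 [ 291  156   30   37 1022] [29.9 39.3] 76.5 al/perp [108.5 516. ] zmed 0.0445
0.038 [327 156  24  37 781] [21.9 39.4] 77.0 al/perp [ 73.4 516. ] zmed 0.0445
0.058 [241 148  15  61 864] [13.7 59.9] 77.0 al/perp [169.7 515.8] zmed 0.0676
al 165.10 perp 501.36 z 166.15 F al -0.2 perp 0.3 z -0.5 T [-0.02 -0.01 -0.  ] 0.031416329501198735 0.0 17.3
```

The thick plate is seated: its top is 23 mm above the head and it is centred within 0.3 mm. Now the thin plate.

servo_tool(
  steps=[
    {"tx": -0.6,"ty": -2.8,"tz": 1,"yaw": 3.8,"claw": 4.5},
    {"tx": -0.6,"ty": -2.8,"tz": 1,"yaw": 3.8,"claw": 4.5},
    {"tx": -0.6,"ty": -2.8,"tz": 1,"yaw": 3.8,"claw": 4.5},
    {"tx": -0.6,"ty": -2.8,"tz": 1,"yaw": 3.8,"claw": 4.5},
    {"tx": -0.6,"ty": -2.8,"tz": 0,"yaw": 3.8,"claw": 4.5},
    {"tx": -0.6,"ty": -2.8,"tz": 0,"yaw": 3.8,"claw": 4.5},
    {"tx": -0.6,"ty": -2.8,"tz": 0,"yaw": 3.8,"claw": 4.5},
    {"tx": -0.6,"ty": -2.9,"tz": 0,"yaw": 3.8,"claw": 4.5},
    {"tx": -0.6,"ty": -2.9,"tz": 0,"yaw": 3.8,"claw": 4.5},
    {"tx": -0.6,"ty": -2.9,"tz": 0,"yaw": 3.8,"claw": 4.5},
    {"tx": 0,"ty": 0,"tz": 0,"yaw": 0,"claw": 4.5},
    {"tx": 0,"ty": 0,"tz": 0,"yaw": 0,"claw": 4.5},
    {"tx": 0,"ty": 0,"tz": 0,"yaw": 0,"claw": 4.5},
  ],
)

```text
time_s: 18.6
position: [0.4661, -0.2349, 0.2059]
tool_rot: [[0.907, 0.421, -0.001], [0.421, -0.907, 0.001], [-0.001, -0.002, -1.0]]
ft_force: [-0.3, -0.1, 0.6]
grip_width: 0.0448
gripper_force: 0.0
```

Run:
```python
from h import *
im=plate((.465,-.239),.07); save(im,"k.png")
```

```text
[252 155   8  49 318] [ 467.6 -238.4] [60.   7.8] 23.8 0.04756921019757532
tcp [ 0.4661 -0.2349  0.2059] close dir -65.10107830693559 [-0.34231366 -0.08745104  0.60913778] 18.6
```

View pics/k.png

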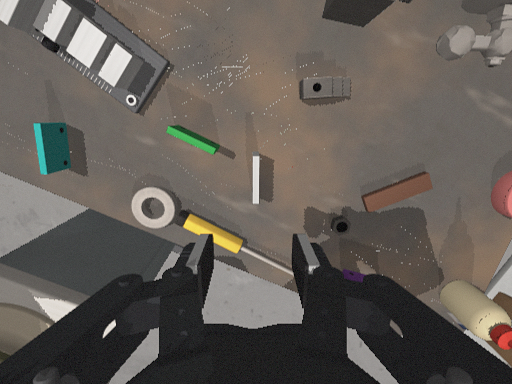

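The picture shows the plain steel thin plate at (256,180), 7.8 by 60 mm in plan, with the green decoy well clear at (190,138). I'll grip it.

servo_tool(
  newtons=60,
  steps=[
    {"tx": 0.15,"ty": -0.35,"tz": -3,"yaw": -1.1,"claw": 4},
    {"tx": 0,"ty": 0,"tz": -4,"yaw": 0,"claw": 4},
    {"tx": 0,"ty": 0,"tz": -4,"yaw": 0,"claw": 4},
    {"tx": 0,"ty": 0,"tz": -4,"yaw": 0,"claw": 4},
    {"tx": 0,"ty": 0,"tz": -2,"yaw": 0,"claw": 4},
    {"tx": 0,"ty": 0,"tz": -1,"yaw": 0,"claw": 4},
    {"tx": 0,"ty": 0,"tz": 0,"yaw": 0,"claw": 4},
    {"tx": 0,"ty": 0,"tz": 0,"yaw": 0,"claw": 4},
  ],
)

```text
time_s: 19.45
position: [0.4682, -0.2393, 0.0277]
tool_rot: [[0.915, 0.404, 0.001], [0.404, -0.915, -0.001], [0.001, 0.002, -1.0]]
ft_force: [-0.6, 0.7, 0.9]
grip_width: 0.0397
gripper_force: 0.0
```

Run:
```python
from h import *
plate((.4676,-.2384),.045)
```

```text
[ 242  197   16   96 1370] [ 467.4 -238.2] [60.2  8.4] 24.7 0.04743660014117396
[202 233  17  43 216] [ 461.6 -220.1] [23.3  6.5] 40.8 0.05993017345382337
[287 233  17  43 217] [ 478.6 -259.9] [22.4  6.9] 21.6 0.05998333160626371
tcp [ 0.4682 -0.2393  0.0277] close dir -66.17710034452237 [-0.64887848  0.7272641   0.86304035] 19.45
```

servo_tool(
  newtons=60,
  steps=[
    {"tx": -0.08,"ty": 0.1,"tz": -0.8,"yaw": 0.4,"claw": 4},
    {"tx": 0,"ty": 0,"tz": -0.75,"yaw": 0,"claw": 4},
    {"tx": 0,"ty": 0,"tz": 0,"yaw": 0,"claw": 2.5},
    {"tx": 0,"ty": 0,"tz": 0,"yaw": 0,"claw": 1.5},
    {"tx": 0,"ty": 0,"tz": 0,"yaw": 0,"claw": 0.3},
    {"tx": 0,"ty": 0,"tz": 0,"yaw": 0,"claw": 0.3},
    {"tx": 0,"ty": 0,"tz": 0,"yaw": 0,"claw": 0.3},
    {"tx": 0,"ty": 0,"tz": 0,"yaw": 0,"claw": 0.3},
    {"tx": 0,"ty": 0,"tz": 0,"yaw": 0,"claw": 0.3},
  ],
)

```text
time_s: 20.4
position: [0.4669, -0.2384, 0.0114]
tool_rot: [[0.912, 0.41, 0.0], [0.41, -0.912, -0.0], [0.0, 0.0, -1.0]]
ft_force: [0.3, -0.6, 3.2]
grip_width: 0.007
gripper_force: 60.2
```

```bash
python3 st.py; python3 -c "
from h import *
plate((.4676,-.2384),.045)"
```

```text
al -126.32 perp 508.79 z 11.43 F al -0.5 perp 0.4 z 3.2 T [-0.01 -0.01 -0.03] 0.006971691810138865 60.21078586578369 20.4
[ 217  204   73  106 2477] [ 469.2 -239.9] [58.3 32.3] 44.4 0.05998698917533023
tcp [ 0.4669 -0.2384  0.0114] close dir -65.79973407498062 [ 0.2747447  -0.56850987  3.1576922 ] 20.4
```

Gripped. The thin slot is at 128.15 − 40 = 88.15 along. The first insertion confirmed that felt middle: the plate seated at 168.8, against 168.9 predicted.

servo_tool(
  steps=[
    {"tx": 0,"ty": 0,"tz": 1,"yaw": 0,"claw": 0.3},
    {"tx": 0,"ty": 0,"tz": 3,"yaw": 0,"claw": 0.3},
    {"tx": 0,"ty": 0,"tz": 4,"yaw": 0,"claw": 0.3},
    {"tx": 0.52,"ty": 2,"tz": 2,"yaw": -3.7,"claw": 0.3},
    {"tx": 0.55,"ty": 2.07,"tz": 0,"yaw": -3.7,"claw": 0.3},
    {"tx": 0.55,"ty": 2.1,"tz": 0,"yaw": -3.7,"claw": 0.3},
    {"tx": 0.55,"ty": 2.1,"tz": 0,"yaw": -3.7,"claw": 0.3},
    {"tx": 0.55,"ty": 2.1,"tz": 0,"yaw": -3.7,"claw": 0.3},
    {"tx": 0.55,"ty": 2.1,"tz": 0,"yaw": -3.7,"claw": 0.3},
    {"tx": 0.55,"ty": 2.1,"tz": 0,"yaw": -3.7,"claw": 0.3},
    {"tx": 0.55,"ty": 2.1,"tz": 0,"yaw": -3.8,"claw": 0.3},
    {"tx": 0.55,"ty": 2.1,"tz": 0,"yaw": -3.8,"claw": 0.3},
    {"tx": 0.6,"ty": 2,"tz": 0,"yaw": -3.8,"claw": 0.3},
    {"tx": 0,"ty": 0,"tz": -2,"yaw": 0,"claw": 0.3},
    {"tx": 0,"ty": 0,"tz": -1.5,"yaw": 0,"claw": 0.3},
    {"tx": 0,"ty": 0,"tz": -1,"yaw": 0,"claw": 0.3},
    {"tx": 0,"ty": 0,"tz": 0,"yaw": 0,"claw": 0.3},
    {"tx": 0,"ty": 0,"tz": 0,"yaw": 0,"claw": 0.3},
    {"tx": 0,"ty": 0,"tz": 0,"yaw": 0,"claw": 0.3},
  ],
)

```text
time_s: 22.35
position: [0.5223, -0.0308, 0.067]
tool_rot: [[0.974, -0.227, 0.001], [-0.227, -0.974, -0.0], [0.001, 0.0, -1.0]]
ft_force: [0.3, 0.1, -1.0]
grip_width: 0.0065
gripper_force: 59.7
```

```bash
python3 st.py; python3 gg.py
```

```text
al 88.42 perp 515.72 z 67.00 F al 0.2 perp 0.3 z -1.0 T [-0.04 -0.   -0.02] 0.006542025971883669 59.67568516731262 22.35
[  70  162  149  100 9847] [542.5  55.8] [117.9  76. ] 76.9 along/perp [177.3 515.7] 0.013958022400004794
[ 287  162   26   87 1804] [513.4 -68.8] [18.  75.8] 76.9 along/perp [ 49.4 515.6] 0.012667369935910486
[ 123  180   69   84 2601] [540.3  29.2] [37.8 61.4] 89.5 along/perp [150.9 519.6] 0.04462795447668544
[103 194  15  53 376] [545.9  69.5] [ 6.2 39.2] 76.2 along/perp [191.4 516. ] 0.04459569043728652
[206 194   7  54 264] [5.293e+02 3.000e-01] [ 3.7 40.5] 76.9 along/perp [120.3 515.4] 0.04458024303800376
tcp [ 0.52233841 -0.03077412  0.06699606] al/perp 88.41543551573439 515.7200548796981 close -103.11118948711479 [ 0.32416089  0.10430473 -0.97199615] 22.35 59.67568516731262
```

servo_tool(
  steps=[
    {"tx": -0.03,"ty": 0,"tz": -0.5,"yaw": 0,"claw": 0.3},
    {"tx": 0,"ty": 0,"tz": -0.4,"yaw": 0,"claw": 0.3},
    {"tx": 0,"ty": 0,"tz": -0.2,"yaw": 0,"claw": 0.3},
    {"tx": 0,"ty": 0,"tz": -0.15,"yaw": 0,"claw": 0.3},
    {"tx": 0,"ty": 0,"tz": -0.1,"yaw": 0,"claw": 0.3},
    {"tx": 0,"ty": 0,"tz": -0.1,"yaw": 0,"claw": 0.3},
    {"tx": 0,"ty": 0,"tz": 0,"yaw": 0,"claw": 0.3},
    {"tx": 0,"ty": 0,"tz": 0,"yaw": 0,"claw": 0.3},
  ],
)

```text
time_s: 23.2
position: [0.5217, -0.0305, 0.0518]
tool_rot: [[0.974, -0.227, 0.0], [-0.227, -0.974, -0.0], [0.0, -0.0, -1.0]]
ft_force: [-0.2, 0.3, -1.6]
grip_width: 0.0068
gripper_force: 59.7
```

```bash
python3 st.py
```

```text
al 88.49 perp 515.03 z 51.76 F al 0.2 perp -0.2 z -1.6 T [ 0.02 -0.01 -0.04] 0.006766680066362765 59.67513620853424 23.2
```

servo_tool(
  steps=[
    {"tx": 0.045,"ty": 0.015,"tz": -0.1,"yaw": 0,"claw": 0.3},
    {"tx": 0,"ty": 0,"tz": -0.1,"yaw": 0,"claw": 0.3},
    {"tx": 0,"ty": 0,"tz": -0.1,"yaw": 0,"claw": 0.3},
    {"tx": 0,"ty": 0,"tz": -0.1,"yaw": 0,"claw": 0.3},
    {"tx": 0,"ty": 0,"tz": -0.1,"yaw": 0,"claw": 0.3},
    {"tx": 0,"ty": 0,"tz": 0,"yaw": 0,"claw": 0.3},
    {"tx": 0,"ty": 0,"tz": 0,"yaw": 0,"claw": 0.3},
  ],
)

```text
time_s: 23.9
position: [0.5222, -0.0302, 0.0467]
tool_rot: [[0.974, -0.227, 0.0], [-0.227, -0.974, 0.0], [0.0, -0.0, -1.0]]
ft_force: [0.6, 2.3, -1.7]
grip_width: 0.0072
gripper_force: 59.6
```

```bash
python3 st.py
```

```text
al 88.93 perp 515.44 z 46.66 F al 2.3 perp 0.1 z -1.7 T [ 0.46 -0.21  0.01] 0.0072194173384133925 59.59033191204071 23.9
```

servo_tool(
  steps=[
    {"tx": 0,"ty": 0,"tz": -0.1,"yaw": 0,"claw": 0.3},
    {"tx": 0,"ty": 0,"tz": -0.1,"yaw": 0,"claw": 0.3},
    {"tx": 0,"ty": 0,"tz": -0.1,"yaw": 0,"claw": 0.3},
    {"tx": 0,"ty": 0,"tz": -0.1,"yaw": 0,"claw": 0.3},
    {"tx": 0,"ty": 0,"tz": 0,"yaw": 0,"claw": 0.3},
    {"tx": 0,"ty": 0,"tz": 0,"yaw": 0,"claw": 0.3},
  ],
)

```text
time_s: 24.5
position: [0.5222, -0.0303, 0.0425]
tool_rot: [[0.974, -0.227, 0.0], [-0.227, -0.974, 0.0], [0.0, -0.0, -1.0]]
ft_force: [2.0, 5.7, -1.2]
grip_width: 0.0069
gripper_force: 59.8
```

```bash
python3 st.py
```

```text
al 88.89 perp 515.49 z 42.54 F al 6.0 perp 0.6 z -1.2 T [ 0.9  -0.48 -0.03] 0.006854883686754682 59.766313433647156 24.5
```

servo_tool(
  steps=[
    {"tx": 0,"ty": 0,"tz": -0.1,"yaw": 0,"claw": 0.3},
    {"tx": 0,"ty": 0,"tz": -0.1,"yaw": 0,"claw": 0.3},
    {"tx": 0,"ty": 0,"tz": -0.1,"yaw": 0,"claw": 0.3},
    {"tx": 0,"ty": 0,"tz": -0.1,"yaw": 0,"claw": 0.3},
    {"tx": 0,"ty": 0,"tz": -0.1,"yaw": 0,"claw": 0.3},
    {"tx": 0,"ty": 0,"tz": 0,"yaw": 0,"claw": 0.3},
    {"tx": 0,"ty": 0,"tz": 0,"yaw": 0,"claw": 0.3},
  ],
)

```text
time_s: 25.2
position: [0.522, -0.0302, 0.0374]
tool_rot: [[0.974, -0.227, -0.0], [-0.227, -0.974, 0.0], [-0.001, -0.0, -1.0]]
ft_force: [2.5, 4.3, -1.4]
grip_width: 0.007
gripper_force: 59.8
```

```bash
python3 st.py
```

```text
al 88.90 perp 515.28 z 37.40 F al 4.7 perp 1.5 z -1.4 T [ 0.94 -0.38 -0.03] 0.0069547636692924835 59.775731563568115 25.2
```

servo_tool(
  steps=[
    {"tx": 0,"ty": 0,"tz": -0.1,"yaw": 0,"claw": 0.3},
    {"tx": 0,"ty": 0,"tz": -0.1,"yaw": 0,"claw": 0.3},
    {"tx": 0,"ty": 0,"tz": -0.1,"yaw": 0,"claw": 0.3},
    {"tx": 0,"ty": 0,"tz": -0.05,"yaw": 0,"claw": 0.3},
    {"tx": 0,"ty": 0,"tz": 0,"yaw": 0,"claw": 0.3},
    {"tx": 0,"ty": 0,"tz": 0,"yaw": 0,"claw": 0.3},
  ],
)

```text
time_s: 25.8
position: [0.522, -0.0302, 0.0341]
tool_rot: [[0.974, -0.227, -0.0], [-0.227, -0.974, 0.0], [-0.0, -0.0, -1.0]]
ft_force: [1.9, 6.0, -0.1]
grip_width: 0.0074
gripper_force: 60.0
```

```bash
python3 st.py
```

```text
al 88.92 perp 515.29 z 34.05 F al 6.2 perp 0.5 z -0.1 T [ 0.97 -0.3   0.  ] 0.007367457659302643 59.98534619808197 25.8
```

servo_tool(
  steps=[
    {"tx": 0,"ty": 0,"tz": -0.05,"yaw": 0,"claw": 0.3},
    {"tx": 0,"ty": 0,"tz": 0,"yaw": 0,"claw": 0.3},
    {"tx": 0,"ty": 0,"tz": 0,"yaw": 0,"claw": 0.3},
  ],
)

```text
time_s: 26.1
position: [0.5221, -0.0302, 0.0336]
tool_rot: [[0.974, -0.227, -0.0], [-0.227, -0.974, 0.0], [-0.0, -0.0, -1.0]]
ft_force: [1.9, 4.9, 0.5]
grip_width: 0.0069
gripper_force: 60.0
```

```bash
python3 st.py
```

```text
al 88.91 perp 515.31 z 33.56 F al 5.2 perp 0.7 z 0.5 T [ 0.94 -0.31  0.06] 0.006910501161712549 60.00104248523712 26.1
```

servo_tool(
  steps=[
    {"tx": 0,"ty": 0,"tz": -0.05,"yaw": 0,"claw": 0.3},
    {"tx": 0,"ty": 0,"tz": 0,"yaw": 0,"claw": 0.3},
    {"tx": 0,"ty": 0,"tz": 0,"yaw": 0,"claw": 0.3},
  ],
)

```text
time_s: 26.4
position: [0.5221, -0.0302, 0.0334]
tool_rot: [[0.974, -0.227, 0.0], [-0.227, -0.974, 0.0], [-0.0, -0.0, -1.0]]
ft_force: [0.2, 5.9, 4.2]
grip_width: 0.0068
gripper_force: 60.4
```

```bash
python3 st.py
```

```text
al 88.92 perp 515.34 z 33.43 F al 5.8 perp -1.1 z 4.2 T [ 0.96 -0.06 -0.02] 0.006817822010378871 60.440821051597595 26.4
```

Floor contact came at the expected height. A slight final press, then release and retreat.

servo_tool(
  steps=[
    {"tx": 0,"ty": 0,"tz": -0.03,"yaw": 0,"claw": 0.3},
    {"tx": 0,"ty": 0,"tz": 0,"yaw": 0,"claw": 0.3},
    {"tx": 0,"ty": 0,"tz": 0,"yaw": 0,"claw": 1.2},
    {"tx": 0,"ty": 0,"tz": 0,"yaw": 0,"claw": 2},
    {"tx": 0,"ty": 0,"tz": 0,"yaw": 0,"claw": 2.8},
    {"tx": 0,"ty": 0,"tz": 0.3,"yaw": 0,"claw": 2.8},
    {"tx": 0,"ty": 0,"tz": 2,"yaw": 0,"claw": 2.8},
    {"tx": 0,"ty": 0,"tz": 3,"yaw": 0,"claw": 2.8},
    {"tx": 0,"ty": 0,"tz": 4,"yaw": 0,"claw": 2.8},
    {"tx": -1.5,"ty": 0,"tz": 4,"yaw": 0,"claw": 2.8},
    {"tx": 0,"ty": 0,"tz": 0,"yaw": 0,"claw": 2.8},
    {"tx": 0,"ty": 0,"tz": 0,"yaw": 0,"claw": 2.8},
    {"tx": 0,"ty": 0,"tz": 0,"yaw": 0,"claw": 2.8},
  ],
)

```text
time_s: 27.7
position: [0.5067, -0.0303, 0.1648]
tool_rot: [[0.974, -0.227, -0.002], [-0.227, -0.974, 0.0], [-0.002, -0.0, -1.0]]
ft_force: [-0.2, -0.4, 0.5]
grip_width: 0.0281
gripper_force: 0.0
```

```bash
python3 chk.py; python3 st.py
```

```text
0.006 [178  40  74  12 394] [71.9  6.7] 74.6 al/perp [122.9 641.3] zmed 0.0274
0.006 [  121   135   172    73 10900] [195.9  75.5] 76.9 al/perp [138.3 515.8] zmed 0.0229
0.006 [228 248  17  32 384] [25.3  9. ] 20.4 al/perp [106.2 397.8] zmed 0.0346
0.038 [ 165  145   43   57 1121] [36.3 60.8] 88.4 al/perp [150.6 519.6] zmed 0.0446
0.038 [148 154  13  38 347] [10.5 39.3] 76.7 al/perp [189.1 516. ] zmed 0.0446
0.038 [218 154  27  38 983] [27.7 39.3] 76.5 al/perp [108.3 516. ] zmed 0.0445
0.038 [254 155  21  37 731] [21.2 39. ] 77.8 al/perp [ 73.3 516. ] zmed 0.0445
0.038 [228 261  16  19 169] [24.9  8.8] 20.0 al/perp [106.4 397.9] zmed 0.0452
0.058 [ 157  147   22   61 1051] [15.3 60.2] 77.0 al/perp [169.  515.7] zmed 0.0675
0.058 [245 147   8  61 487] [ 7.  59.9] 76.9 al/perp [ 89.5 515.9] zmed 0.0676
al 85.31 perp 500.38 z 164.63 F al 1.2 perp 0.0 z 0.4 T [ 0.01  0.03 -0.05] 0.028007250542588506 0.0 27.75
```

Both plates are home: tops 23 mm above the head and centred within about 0.3 mm. Handing in.

```bash
python3 -c "
from rig import env
print(env.close_job())"
```

```text
the job is handed in; nothing more can be done
None
```

Job handed in at about 28 s: both plates are home on their slot floors, the thick one in the 16 mm slot and the thin one in the 10 mm slot, centred within about 0.3 mm, and the dial gauge was left alone; my first grasp closed on air because the fingertips sit about 18 mm behind the reported TCP, not 19 mm ahead, and I felt the head once, with the thick plate on its +y end.

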